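Load a hollow-cathode lamp into the conditioning stand

ROBOT

A 6-joint arm with a two-finger parallel gripper is mounted at the origin on the work surface. World frame = base frame: x ahead of the robot, y to its left, z up, the work surface at z = 0. Lengths are in mm, angles in degrees, forces in N, time in s.
With the tool pointing down it reaches from about 300 to 750 mm from the base axis. Payload 8.5 kg.
Tool frame: the origin (TCP) lies at the very end of the fingers, on their centre line; the grasp point (between the pads) lies bot.grasp_offset behind it (bot.grasp_offset is the distance from the TCP to the grasp point, in mm); z points along the fingers, y is the line along which they close (so a half turn about z gives the same grasp; the last joint's range is limited). The gripper opens to 88 mm and grips with 3 to 60 N. Pads are 18 mm wide; open, the fingers measure 123 mm over their backs; the gripper's body (75 mm by 187 mm) begins 45 mm behind the grasp point.
Start: joints at [-89.456, 21.807, 74.336, -0, 83.858, -12.336], TCP at [122.597, -536.144, 238.748] pointing down, gripper open.
Joint ranges: [-178.18, 178.18], [-50.72, 133.34], [12.68, 142.11], [-81.47, 261.47], [9.98, 163.14], [-165.26, 165.26]. Speed limits (degrees/s): [136.94, 136.94, 180, 180, 180, 180].

INTERFACE

Orientations are given as [roll, pitch, yaw] about the fixed x, y, z axes, in that order (R = Rz(yaw) Ry(pitch) Rx(roll)).
In Python, from plant import bot gives the robot as it stands.
- The arm moves only by the tool send_rows, never from a script. Its argument "targets" is a list of rows, each a list of 4 numbers: the shift along the tool's x, y, z in m, then the turn about the tool's z in rad. In form: [[tx, ty, tz, roll], ...]. A call has exactly 8 rows; each row shifts and turns the commanded pose from where the row before left it, along the tool's axes as they then stand; what a row does not reach is not made up. A row lasts 1/10 s, in which the tool goes at most 50 mm and 8.59 degrees, less where a joint would pass 70% of its speed; a pose out of reach is approached as far as the arm can. A call is refused whole if a number of a shift passes 0.05 or a number of a turn 0.15, either way. A call with a gripper value outside its range is refused whole. "gripper" is the opening, from -1 (shut) to 1 (fully open), so that 0 is half open, set as the call begins (left out, the last holds). The fingers move at their own pace and stop on an object; the grip force is fixed at half the most. Time passes only in rows, so rows that do not move let the fingers close, or fill a call up. It gives the time, the measured TCP pose, the force, the opening and the grip force at its end, in the units of the state.
- bot.sense(): the state, without advancing time (a new reading comes with each control period).
- bot.get_image(name): name is "side" or "top"; returns a dict with "frame" (420x560x3 uint8, red, green, blue), "range_z" (420x560 float32, mm along the optical axis (not along the pixel's ray), 0 where there is no reading), "fx", "fy", "cx", "cy" (pixels), "xyz" and "orientation" of the camera in the world. Camera axes: x right, y up, looking along -z (the intrinsics and any distortion apply to the point x, -y, -z); pixel columns grow to the right and rows downward; lengths in mm; the calibration is good to about 2 mm. A picture is of the moment at which its call begins.
- bot.hand_in(): hands the job in; it is judged then, once.
The state is a dict: "time": time; "qpos": joint angles; "qd": joint speeds; "effort": joint torques, N m; "eef_pos": TCP position; "orientation": TCP orientation; "ft_force": force on the tool from outside, world axes, zero at the start; "wrist_torque": the same for the moment, N m; "grip_width": finger opening in mm; "gripper_force": force on a finger pad.
Only numpy, scipy, OpenCV 4.12 (cv2) and the standard library are available. Lean on these libraries where they do the work, as an engineer would, in place of code of your own. Each camera call takes 0.05 s, during which the arm holds its last target. There are 200 camera calls.

TASK

Put the slimmer of the two hollow-cathode lamps from the tray into the lamp stand, base first along the guide rods and through the open collet, pushing it in gently, by feel, without ramming its delicate contact plate, until it is fully home on the socket's solid stop; then press the collet lever all the way down to clamp it. Never touch the lamp's end window with the gripper, and leave the wide lamp and the glassware where they are.

Things in the scene. Friction and masses are not known exactly. Their poses are not given: they have to be found in the camera images.
- lamp: the slim lamp, the one to load: round, 165 mm long, 0.15 to 0.27 kg, clear glass 38 mm in diameter, with a black base (34 mm across, 32 mm long, a short cone before it) at its +y end and a flat window at its -y end. Origin on its axis, 82.5 mm from each end; y runs along it to the base; any roll. It lies level in a tray channel, axis 35 mm above the bench
- lamp_base (a point): the centre of the slim lamp's base end face, 82.5 mm along +y from the lamp's origin
- lamp_foot: the slim lamp's contact plate: a brass disc 28 mm across, 2 mm proud of the base's end; its face is the very end of the lamp. Same origin and axes as lamp. It is delicate: pressing it on the socket with more than 45 N is ramming
- lamp_window: the slim lamp's end window, the last 3 mm of its -y end (34 mm in diameter); the same origin and axes as lamp. The gripper must not touch it
- wide_lamp: the other lamp, not to be used: the same 165 mm length and shape but 50 mm in diameter; origin and axes as for the slim lamp. It lies in the other channel, its axis 43 mm above the bench
- tray: fixed dark tray, 190 x 190 x 44 mm; origin under its centre. Channels along y at x = -50 and +50 mm each hold a lamp, base to +y; which lamp is in which varies. Channel walls cover the lamps' sides except in a finger cut-out across the whole tray at mid-length (44 mm long in y, floor 6 mm above the bench): in the tray a lamp can be gripped only about its middle
- stand: fixed lamp stand: base plate 120 x 335 x 14 mm (y = -135 to +200 mm), guide rods, collet block, socket housing. Origin on the bench under the collet mouth, z up, +y the feed direction; lamp axis at x = 0, 80 mm above the bench. Frame over the collet: 77 mm wide, to 132 mm high, at y = 25 to 47 mm. Housing: 110 mm wide, to 112 mm high, y = 136 to 196 mm
- rods (a point): on the lamp axis, 63 mm before the mouth (-y) and 80 mm above the bench, over the middle of two level guide rods along y: 8 mm thick, 18 mm between centres, tops 63 mm above the bench, from y = -126 mm to the mouth, held at the free end by a bracket 32 mm wide, no higher than the rods. A lamp laid on them is in line with the collet and stays put
- mouth (a point): centre of the collet mouth, on the lamp axis, 80 mm above the bench; axes as the stand's. The collet runs 48 mm on from here along +y; while the lever is up a lamp in line has about 1 mm of room at the sides and below and 4 to 5 mm above
- contact (a joint): travel (m) of the sprung brass contact in the socket (a black barrel, 50 mm across, before the housing, on the lamp axis): 0 = standing 8 mm proud; 0.008 = flush, the lamp's base on the barrel's solid face, fully home. Pushing it in takes about 6 N; it stays in behind the lamp. The barrel is set by hand: its face is 98 to 112 mm past the mouth, not measured
- lever (a joint): angle of the collet lever (rad): 0 = fully up (open), arm 60 degrees above level, leaning to the stand's +y; 1.05 = fully down (closed), arm level over the housing, against a solid stop. It turns about a pin along the stand's x, stays where left and takes about 4 N at the knob. Closing it lowers the upper collet jaw onto the lamp
- pivot (a point): the lever's pin, 36 mm (+y) past the mouth and 145 mm above the bench; axes as the stand's
- lever_knob (a point): centre of the lever's black ball knob, 25 mm in diameter, 95 mm from the pin; it moves with the lever in the stand's y-z plane, down and to +y as the lever closes
- flask_a: amber volumetric flask, 58 mm wide, 155 mm tall, standing on the bench; origin under its centre. Leave alone
- flask_b: another such amber flask. Leave alone
- beaker: empty glass beaker, 70 mm wide, 90 mm tall; origin under its centre. Leave alone
Things that resemble listed ones, but are neither listed nor needed, are in the scene too. What is shaped like the lamp but purple is not meant.

How it is judged (in metres and radians):
On the way:
1. the slim lamp is fully home on the socket's stop while the lever is still up (value of joint contact above 0.006 m and y of lamp_base in the frame of mouth between 0.094 and 0.116 m and x of lamp_base in the frame of mouth between -0.005 and 0.005 m and z of lamp_base in the frame of mouth between -0.006 and 0.006 m and angle between the y axis of lamp and the y axis of stand, either way round below 0.06 rad and value of joint lever below 0.5 rad), for 0.2 s.
At the end, for the whole second after the job is handed in: The slim lamp lies in the closed collet, released and at rest, in line with the stand (within 0.06 rad, 5 mm sideways, 6 mm in height), its base holding the brass contact in by more than 6 of its 8 mm (so within 2 mm of the solid stop), and the lever is closed to more than 0.95 rad (value of joint contact above 0.006 m and y of lamp_base in the frame of mouth between 0.094 and 0.116 m and x of lamp_base in the frame of mouth between -0.005 and 0.005 m and z of lamp_base in the frame of mouth between -0.006 and 0.006 m and angle between the y axis of lamp and the y axis of stand, either way round below 0.06 rad and value of joint lever above 0.95 rad and linear speed of lamp below 0.01 m/s and contact force between the fingers and lamp below 0.1 N); the robot touches nothing.
It fails at once if the gripper touches the lamp's end window (contact force between any of the fingers, the arm and lamp_window above 0.5 N).
It fails at once if the wide lamp is taken or shifted by more than 20 mm (distance of wide_lamp from where it was at the start of the episode above 0.02 m).
It fails at once if a flask or the beaker is shifted by more than 20 mm or tipped (distance of any of flask_a, flask_b, beaker from where it was at the start of the episode above 0.02 m or angle between any of flask_a, flask_b, beaker's own z axis and vertical above 0.4 rad).
It fails at once if the lamp's contact plate is rammed into the socket (over 45 N) (contact force between lamp_foot and stand above 45 N).
It also fails if it takes over 58 s, if anything falls off the work surface, if the arm or the gripper's body presses on something with over 40 N, if the wrist force passes 120 N, or if a joint passes its speed limit or range.

## Working session

There is one attempt and no reset: what is moved stays moved. The work goes in short steps, Python scripts to look and compute and a tool call to move; the robot and the scene stay as the last step left them, time stands still between calls to the robot, and variables do not carry over. Pictures are saved under pics/ and viewed, at most 10 in all, crops included, and the job is handed in when it is done.

Besides the shell and the picture viewer there is one more tool, called after "Request:" by a JSON object that holds its "name" and its "arguments", one argument or row to a line. send_rows: Moves the arm, as the interface text tells. Its arguments: {"type":"object","properties":{"targets":{"type":"array","items":{"type":"array","items":{"type":"number"}}},"gripper":{"type":"number"}},"required":["targets"]}

```bash
mkdir -p pics; ls
cat > h.py <<'E'
import numpy as np, cv2
from scipy.spatial.transform import Rotation as R
from plant import bot
def grab(n):
    im=bot.get_image(n); np.save(f'/tmp/{n}.npy',im,allow_pickle=True); return im
def load(n): return np.load(f'/tmp/{n}.npy',allow_pickle=True).item()
def cloud(im):
    z=im['range_z'];h,w=z.shape;u,v=np.meshgrid(np.arange(w),np.arange(h))
    c=np.stack([(u-im['cx'])/im['fx']*z,-(v-im['cy'])/im['fy']*z,-z],-1)
    M=R.from_euler('xyz',im['orientation'],degrees=True).as_matrix()
    return c@M.T+np.array(im['xyz'])
E
python3 - <<'E'
from h import *
for n in('side','top'):
    im=grab(n); print({k:v for k,v in im.items() if k not in('frame','range_z')},(im['range_z']>0).mean())
    cv2.imwrite(f'pics/{n}0.png',cv2.cvtColor(im['frame'],cv2.COLOR_RGB2BGR))
print(bot.sense(),bot.grasp_offset)
E
```

```text
pics
{'fx': 473.4986667322192, 'fy': 473.4986667322192, 'cx': 283.63497894552336, 'cy': 205.22046530010033, 'xyz': array([ 511.62951907,  958.33223456, 1156.40823064]), 'orientation': array([  44.13139646,   -0.32861892, -173.75150661])} 0.9958545918367347
{'fx': 460.79252071684925, 'fy': 460.79252071684925, 'cx': 282.8836628448972, 'cy': 213.22078224369747, 'xyz': array([ 348.65245358,   -3.16069637, 1340.71880273]), 'orientation': array([ 11.30098485,  -0.26443895, -89.93493849])} 0.996109693877551
{'time': 0.1, 'qpos': array([-8.94557255e+01,  2.18378636e+01,  7.43779796e+01,  3.62698813e-04,
        8.38586779e+01, -1.23338364e+01]), 'qd': array([ 0.12030638, -0.14814556, -0.1477936 , -0.02981223, -0.08186454,
        0.11407631]), 'effort': array([ 3.22138389e-03, -4.38649070e+01, -2.24908447e+01,  7.14521133e-02,
        3.42089985e-02, -7.61330966e-05]), 'eef_pos': array([ 122.59785145, -535.91093569,  238.20695032]), 'orientation': array([-1.79927276e+02, -1.62705052e-02,  1.28780615e+01]), 'ft_force': array([-0.27767286, -0.11153279,  0.49195644]), 'wrist_torque': array([-0.0172016 ,  0.01182511,  0.06526858]), 'gripper_force': 0.0, 'grip_width': 88.20733091473637} 18.700000000000003
```

View pics/top0.png

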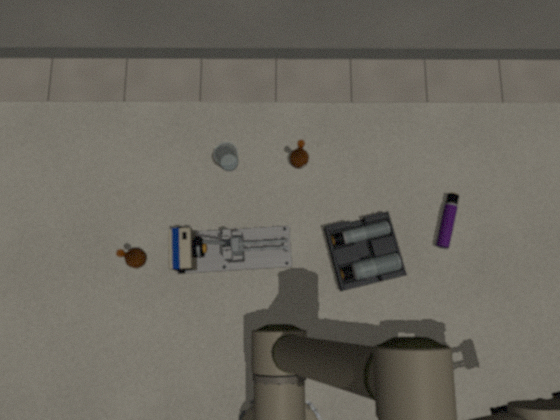

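View pics/side0.png

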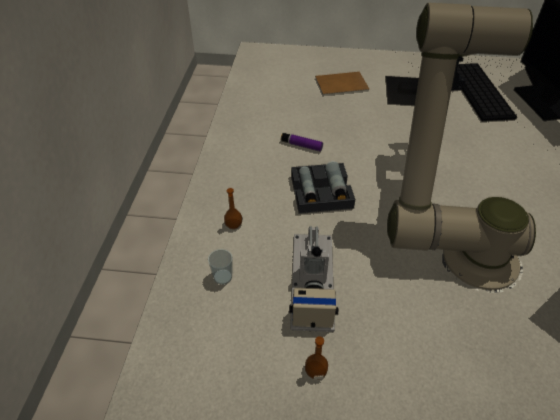

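The top view shows the tray at about (365,250), with two lamps: A at (360,233), thinner, and B at (372,268), thicker. The purple decoy is at (448,220). The stand runs from (290,250) with its rods to the socket housing at (180,250). The flasks are at (135,257) and (299,157), and the beaker is at (227,157). A fits as the slim lamp. I'll measure it and check in one enlarged crop.

Run:
```python
from h import *
im=load('top'); P=cloud(im)
np.set_printoptions(precision=1,suppress=True,linewidth=160)
def px(x): return x
f=cv2.cvtColor(im['frame'],cv2.COLOR_RGB2BGR)
cv2.imwrite('pics/crop1.png',cv2.resize(f[205:300,160:420],(780,285),interpolation=cv2.INTER_CUBIC))
Z=P[...,2]
hv=np.clip(Z[205:300,160:420]/160*255,0,255).astype(np.uint8)
a=cv2.imread('pics/crop1.png'); b=cv2.resize(cv2.applyColorMap(hv,cv2.COLORMAP_JET),(780,285),interpolation=cv2.INTER_NEAREST)
cv2.imwrite('pics/crop1.png',np.vstack([a,b]))
print('bench z',np.median(Z[300:320,100:200]))
# tray
m=np.zeros(Z.shape,bool); m[205:300,315:415]=True
t=m&(Z>36)&(Z<60)
g=f.max(2)
dark=(m&(g<60)&(Z>5)).astype(np.uint8)
dark=cv2.morphologyEx(dark,cv2.MORPH_CLOSE,np.ones((15,15)))
n,l,s,c=cv2.connectedComponentsWithStats(dark); k=1+s[1:,4].argmax()
q=P[(l==k)&(Z>25)][:,:2].astype(np.float32); r=cv2.minAreaRect(q);print('tray',r)
for (v0,v1,u0,u1) in [(215,250,325,400),(250,285,335,410)]:
    mm=np.zeros(Z.shape,bool); mm[v0:v1,u0:u1]=True
    mm&=(f.min(2)>75)&(Z>38); q=P[mm]; print(len(q), 'z',np.percentile(q[:,2],[5,50,95,99]), cv2.minAreaRect(q[:,:2].astype(np.float32)))
```

```text
bench z -1.5395349374015268
tray ((482.86785888671875, -156.0394287109375), (186.85256958007812, 361.42608642578125), 13.942192077636719)
408 z [44.6 50.6 55.4 56.7] ((480.5006103515625, -145.05718994140625), (81.07550048828125, 378.81524658203125), 30.817373275756836)
562 z [53.1 64.4 69.6 72.1] ((419.93670654296875, -171.58729553222656), (61.19344711303711, 360.6261291503906), 13.309256553649902)
```

View pics/crop1.png

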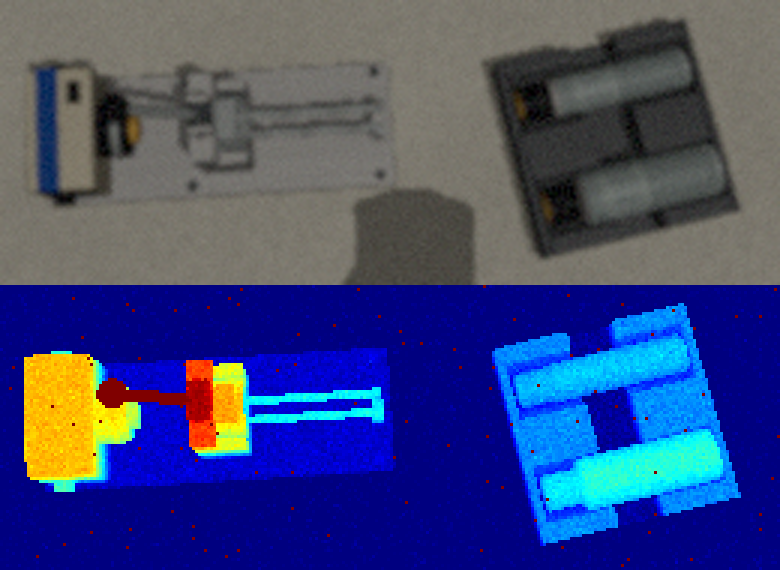

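The crop confirms it. The upper lamp, crop (600,85), is thinner, and its top is at about 54 mm against about 68 mm for the lower one, so it is the slim lamp. Both bases point left (+y). The stand feeds toward the left, with its rods at crop x 250–380 and its lever knob at (112,393).

```bash
cat >> h.py <<'E'
def fcloud(im):
    im=dict(im); im['range_z']=cv2.medianBlur(im['range_z'],3); return cloud(im)
def axisfit(q):
    c=q.mean(0); d=np.linalg.svd(q-c,full_matrices=False)[2][0]; d=d*np.sign(d[1]); return c,d,np.degrees(np.arctan2(-d[0],d[1]))
E
python3 - <<'E'
from h import *
np.set_printoptions(precision=1,suppress=True,linewidth=160)
im=load('top'); P=fcloud(im); P[...,2]+=1.5; Z=P[...,2]
U,V=np.meshgrid(np.arange(560),np.arange(420))
box=lambda u0,u1,v0,v1:(U>=160+u0/3)&(U<160+u1/3)&(V>=205+v0/3)&(V<205+v1/3)
# tray: everything above 20
m=box(470,760,0,284)&(Z>22); q=P[m][:,:2].astype(np.float32); print('tray',cv2.minAreaRect(q))
# slim lamp: region and height>48
m=box(510,700,40,130)&(Z>49)&(Z<62); q=P[m]; c,d,a=axisfit(q[:,:2]); s=(q[:,:2]-c)@d
print('slim',len(q),c,d,a,'ext',np.percentile(s,[0,1,99,100]), 'w',np.ptp((q[:,:2]-c)@[d[1],-d[0]]))
print('ends',c+d*s.min(),c+d*s.max())
m=box(535,730,140,230)&(Z>50)&(Z<80); q=P[m]; c,d,a=axisfit(q[:,:2]); s=(q[:,:2]-c)@d
print('wide',c,a,s.min(),s.max())
# rods
m=box(255,385,90,145)&(Z>52)&(Z<72); q=P[m]; 
c,d,a=axisfit(q[:,:2]); s=(q[:,:2]-c)@d; print('rods',len(q),c,a,'z',np.percentile(q[:,2],[10,50,90]),c+d*s.min())
m=box(18,110,55,205)&(Z>100)&(Z<120); print('housing',cv2.minAreaRect(P[m][:,:2].astype(np.float32)))
m=box(180,260,60,180)&(Z>105); print('frame',cv2.minAreaRect(P[m][:,:2].astype(np.float32)),np.percentile(Z[m],[10,50,90]))
m=box(15,400,50,210)&(Z>7)&(Z<30);q=P[m]; print('plate',cv2.minAreaRect(q[:,:2].astype(np.float32)))
m=box(95,130,90,125)&(Z>170);print('knob',P[m].mean(0),P[m].max(0))
# side view, rods etc
for n in('beaker',(227,157)),('fa',(135,257)),('fb',(299,157)): print(n[0],P[n[1][1],n[1][0]])
E
```

```text
tray ((502.4483642578125, -241.1690216064453), (190.22801208496094, 192.25445556640625), 13.844889640808105)
slim 452 [ 551.6 -233. ] [-0.2  1. ] 13.236368179119006 ext [-78.2 -75.7  83.4  85.9] w 27.33885844906292
ends [ 569.5 -309.1] [ 531.9 -149.3]
wide [ 453.7 -255.4] 13.679843142797404 -79.04506431316737 86.26251684061734
rods 265 [514.3  35.3] 3.3425324685616875 z [57.5 60.5 62.6] [517.5 -20.5]
housing ((499.60699462890625, 262.661376953125), (110.45704650878906, 75.64347839355469), 2.3248965740203857)
frame ((507.2875061035156, 130.27639770507812), (76.01864624023438, 47.41014862060547), 0.42460018396377563) [113.6 131.3 155.7]
plate ((507.98089599609375, 138.64707946777344), (120.4776382446289, 337.11431884765625), 3.6800410747528076)
knob [503.4 201.  222.8] [515.9 215.3 229.2]
beaker [789.6 160.7   4.4]
fa [479.4 400.8  64.6]
fb [768.8 -55.1  69. ]
```

Request:
{"name": "send_rows", "arguments": {
  "targets": [
    [0.0304,-0.0127,0,0],
    [0.0304,-0.0127,0,0],
    [0.0304,-0.0127,0,0],
    [0.0304,-0.0127,0,0],
    [0.0304,-0.0127,0,0],
    [0.0304,-0.0127,0,0],
    [0.0304,-0.0127,0,0],
    [0.0304,-0.0127,0,0]
  ],
  "gripper": 1
}}

```text
time: 0.9
eef_pos: [337.9, -381.8, 238.5]
orientation: [-180.0, 0.0, 12.9]
ft_force: [0.2, 0.1, -0.3]
grip_width: 88.2
gripper_force: 0.0
```

Request:
{"name": "send_rows", "arguments": {
  "targets": [
    [0.0304,-0.0127,0,0],
    [0.0304,-0.0127,0,0],
    [0.0304,-0.0127,0,0],
    [0.0304,-0.0127,0,0],
    [0.0304,-0.0127,0,0],
    [0.0304,-0.0127,0,0],
    [0.0304,-0.0127,0,0],
    [0.0304,-0.0127,0,0]
  ]
}}

```text
time: 1.7
eef_pos: [552.4, -228.6, 238.4]
orientation: [-180.0, 0.0, 12.9]
ft_force: [0.0, -0.6, 0.3]
grip_width: 87.6
gripper_force: 0.0
```

Request:
{"name": "send_rows", "arguments": {
  "targets": [
    [0,0,0.01,-0.144],
    [0,0,0.01,-0.144],
    [0,0,0.01,-0.144],
    [0,0,0.01,-0.144],
    [0,0,0.01,-0.144],
    [0,0,0.01,-0.144],
    [0,0,0.01,-0.144],
    [0,0,0.01,-0.144]
  ]
}}

```text
time: 2.5
eef_pos: [551.3, -229.5, 158.0]
orientation: [-180.0, -0.0, 79.2]
ft_force: [1.0, -0.4, 0.0]
grip_width: 87.8
gripper_force: 0.0
```

Request:
{"name": "send_rows", "arguments": {
  "targets": [
    [0,0,0.01,-0.144],
    [0,0,0.01,-0.144],
    [0,0,0.01,-0.144],
    [0,0,0,0],
    [0,0,0,0],
    [0,0,0,0],
    [0,0,0,0],
    [0,0,0,0]
  ]
}}

```text
time: 3.3
eef_pos: [551.6, -229.7, 129.1]
orientation: [180.0, 0.0, 103.6]
ft_force: [-0.8, 0.2, 0.4]
grip_width: 88.0
gripper_force: 0.0
```

Request:
{"name": "send_rows", "arguments": {
  "targets": [
    [0,0,0.016,0],
    [0,0,0.016,0],
    [0,0,0.016,0],
    [0,0,0.016,0],
    [0,0,0.016,0],
    [0,0,0.016,0],
    [0,0,0.012,0],
    [0,0,0.005,0]
  ]
}}

```text
time: 4.1
eef_pos: [551.2, -229.5, 14.8]
orientation: [-179.9, -0.1, 103.6]
ft_force: [-0.8, -0.7, -0.2]
grip_width: 87.9
gripper_force: 0.0
```

Request:
{"name": "send_rows", "arguments": {
  "targets": [
    [0,0,0,0],
    [0,0,0,0],
    [0,0,0,0],
    [0,0,0,0],
    [0,0,0,0],
    [0,0,0,0],
    [0,0,0,0],
    [0,0,0,0]
  ],
  "gripper": -1
}}

```text
time: 4.9
eef_pos: [551.8, -229.6, 15.9]
orientation: [180.0, 0.0, 103.6]
ft_force: [2.8, 0.1, -0.0]
grip_width: 36.4
gripper_force: 29.8
```

Run:
```python
from h import *
np.set_printoptions(precision=1,suppress=True,linewidth=160)
P=fcloud(load('top')); P[...,2]+=1.5
a=np.radians(3.5); d=P.reshape(-1,3)-[510.0,106.2,0]
s=-np.sin(a)*d[:,0]+np.cos(a)*d[:,1]; t=np.cos(a)*d[:,0]+np.sin(a)*d[:,1]
for y in range(-140,205,6):
    m=(s>=y)&(s<y+6)&(abs(t)<60)&(d[:,2]>25); q=t[m]; 
    if m.any(): print(y,'z max/med',np.percentile(d[m,2],[50,97]),'x',q.min(),q.max())
s=bot.sense();print({k:s[k] for k in('time','eef_pos','ft_force','grip_width','gripper_force')})
```

```text
-128 z max/med [58.4 62.6] x -15.890725809825156 13.953420027270415
-122 z max/med [59.2 63. ] x -15.84233198469055 14.12179148940143
-116 z max/med [61.5 63.7] x -12.745207437187876 11.267609369607428
-110 z max/med [62.  63.8] x -11.36360459463231 11.595697291731476
-104 z max/med [60.6 63.2] x -10.972355821122864 12.208135521014409
-98 z max/med [59.3 62. ] x -9.940924012826006 12.596544068846605
-92 z max/med [58.9 62.2] x -12.12351205889209 13.040379964001424
-86 z max/med [59.2 62.9] x -12.252196668266876 13.721781541842121
-80 z max/med [61.1 62.5] x -12.084958637412196 10.70187597563567
-74 z max/med [61.6 62.6] x -11.720580570060623 10.921537466601553
-68 z max/med [60.5 61.7] x -11.327013044194091 11.751234883886413
-62 z max/med [60.8 61.9] x -10.865520763075 11.636737530007508
-56 z max/med [61.2 62.9] x -10.589543031042599 11.992634280006577
-50 z max/med [61.  63.1] x -12.628702773093424 12.535359219795714
-44 z max/med [61.2 63.1] x -12.59521920106232 13.180769704253812
-38 z max/med [61.  62.1] x -12.092769934328457 13.348998332775418
-32 z max/med [60.5 61.7] x -11.7
[... 1975 characters left out ...]
x/med [111.8 114. ] x -55.742190531589735 53.154507859083196
154 z max/med [111.6 113.3] x -56.47342001030441 53.33258754839083
160 z max/med [112.  114.2] x -59.367191403318635 53.64589683698754
166 z max/med [112.1 114.1] x -59.23092565559129 53.97007030837815
172 z max/med [112.4 114.1] x -58.90225836171685 54.15905957986131
178 z max/med [112.6 114.1] x -58.225867582393334 54.547874256769504
184 z max/med [112.1 113.9] x -57.926187132092714 54.99967351550417
190 z max/med [110.3 112.9] x -54.99434838618926 52.41726986108684
{'time': 4.9, 'eef_pos': array([ 551.8, -229.6,   15.9]), 'ft_force': array([ 2.8,  0.1, -0. ]), 'grip_width': 36.44575617384033, 'gripper_force': 29.822753369808197}
```

Request:
{"name": "send_rows", "arguments": {
  "targets": [
    [0,0,-0.006,0],
    [0,0,-0.012,0],
    [0,0,-0.018,0],
    [0,0,-0.02,0],
    [0,0,-0.02,0],
    [0,0,-0.018,0],
    [0,0,-0.012,0],
    [0,0,-0.006,0]
  ]
}}

```text
time: 5.7
eef_pos: [551.6, -229.8, 129.2]
orientation: [179.9, 0.1, 103.6]
ft_force: [1.3, -0.7, -2.2]
grip_width: 36.4
gripper_force: 29.9
```

Request:
{"name": "send_rows", "arguments": {
  "targets": [
    [0.02,0.0018,0,0],
    [0.035,0.0031,0,0],
    [0.04,0.0036,0,0],
    [0.04,0.0036,0,0],
    [0.04,0.0036,0,0],
    [0.035,0.0031,0,0],
    [0.022,0.002,0,0],
    [0.0137,0.0013,0,0]
  ]
}}

```text
time: 6.5
eef_pos: [514.3, 16.0, 127.6]
orientation: [-179.9, -0.0, 103.7]
ft_force: [0.5, -0.2, -1.5]
grip_width: 36.2
gripper_force: 29.9
```

Request:
{"name": "send_rows", "arguments": {
  "targets": [
    [0,0,0,0.044],
    [0,0,0,0.044],
    [0,0,0,0.044],
    [0,0,0,0.044],
    [0,0,0,0],
    [0,0,0,0],
    [0,0,0,0],
    [0,0,0,0]
  ]
}}

```text
time: 7.3
eef_pos: [515.0, 14.3, 127.7]
orientation: [-180.0, -0.0, 93.6]
ft_force: [-0.5, 0.8, -1.9]
grip_width: 36.5
gripper_force: 29.9
```

Run:
```python
from h import *
np.set_printoptions(precision=1,suppress=True,linewidth=160)
s=bot.sense();print({k:s[k] for k in('time','eef_pos','orientation','ft_force','wrist_torque','grip_width','gripper_force')})
im=grab('side'); f=cv2.cvtColor(im['frame'],cv2.COLOR_RGB2BGR)
cv2.imwrite('pics/side1.png',cv2.resize(f[150:330,240:440],(800,720))[:600])
P=fcloud(im)
im=grab('top'); f=cv2.cvtColor(im['frame'],cv2.COLOR_RGB2BGR)
cv2.imwrite('pics/top1.png',cv2.resize(f[190:300,160:360],(800,440)))
```

```text
{'time': 7.3, 'eef_pos': array([515. ,  14.3, 127.7]), 'orientation': array([-180. ,   -0. ,   93.6]), 'ft_force': array([-0.5,  0.8, -1.9]), 'wrist_torque': array([-0. , -0.1,  0. ]), 'grip_width': 36.53113520160602, 'gripper_force': 29.92669388651848}
```

View pics/side1.png

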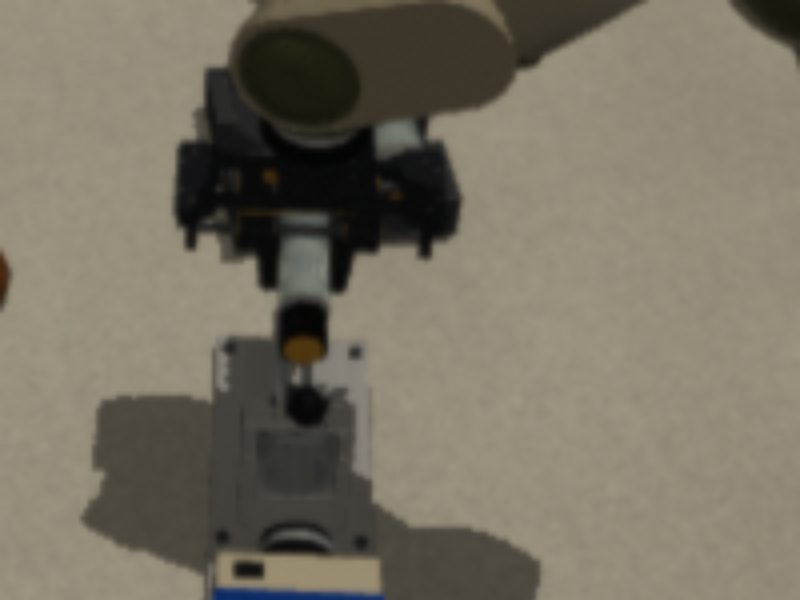

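The lamp hangs level in line with the rods. Its black base and brass plate are at crop (303,335) and point toward the collet; the knob is at (305,405). Next I'll measure the brass face relative to the TCP.

Run:
```python
from h import *
np.set_printoptions(precision=1,suppress=True,linewidth=160)
P=fcloud(load('side'));f=load('side')['frame'].astype(int)
m=np.zeros(P.shape[:2],bool);m[228:245,306:328]=True
b=m&(f[...,0]>f[...,2]*1.6)&(f[...,0]>60); q=P[b];print('brass',len(q),q.mean(0),q.min(0),q.max(0))
m[:]=0;m[203:240,305:328]=True
q=P[m&(P[...,2]>110)&(P[...,1]>30)&(P[...,1]<105)]; 
for y in range(30,105,10):
    t=q[(q[:,1]>=y)&(q[:,1]<y+10)]
    if len(t): print(y,len(t),'x mid',(t[:,0].min()+t[:,0].max())/2,'w',np.ptp(t[:,0]),'top',np.percentile(t[:,2],95))
print('bench',np.median(P[380:,200:250,2]))
m=(P[...,1]>60)&(P[...,1]<260)&(P[...,2]>5)
P=fcloud(load('top')); P[...,2]+=1.5
q=P[(abs(P[...,0]-512)<20)&(P[...,1]>60)&(P[...,1]<105)&(P[...,2]>130)];print('top',len(q),q.mean(0),q.max(0))
```

```text
brass 45 [511.3  97.9 146.2] [500.5  96.4 133.7] [523.2 101.3 157.5]
30 99 x mid 516.7408352573218 w 61.31599415287758 top 219.63665167638834
40 74 x mid 515.7841550425018 w 62.33851528841882 top 214.03643153172953
50 51 x mid 520.3420101995491 w 51.56044815077547 top 206.09430268850298
60 38 x mid 514.2400954825208 w 34.26318409219493 top 163.28964004016794
70 36 x mid 512.2124515359067 w 31.508034973259726 top 162.30023773209416
80 30 x mid 511.6231465096604 w 31.534150341789484 top 161.768707753277
90 81 x mid 510.8697121824483 w 31.55686907899593 top 161.86252772320825
100 1 x mid 514.8351420930588 w 0.0 top 151.6235918706053
bench -0.9082052718880504
top 235 [508.8  70.2 372.8] [531.9  84.7 442.4]
```

Request:
{"name": "send_rows", "arguments": {
  "targets": [
    [0,0.0006,0.006,0],
    [0,0,0.01,0],
    [0,0,0.012,0],
    [0,0,0.012,0],
    [0,0,0.01,0],
    [0,0,0.007,0],
    [0,0,0.004,0],
    [0,0,0,0]
  ]
}}

```text
time: 8.2
eef_pos: [515.5, 14.4, 66.3]
orientation: [-180.0, -0.0, 93.6]
ft_force: [-0.6, 0.4, -1.0]
grip_width: 36.4
gripper_force: 29.9
```

Request:
{"name": "send_rows", "arguments": {
  "targets": [
    [0,0,0.0005,0],
    [0,0,0.0005,0],
    [0,0,0.0005,0],
    [0,0,0.0005,0],
    [0,0,0.0005,0],
    [0,0,0.0005,0],
    [0,0,0,0],
    [0,0,0,0]
  ]
}}

```text
time: 9.0
eef_pos: [515.6, 14.4, 63.7]
orientation: [-180.0, -0.0, 93.6]
ft_force: [0.8, 0.1, -0.9]
grip_width: 36.6
gripper_force: 29.9
```

Request:
{"name": "send_rows", "arguments": {
  "targets": [
    [0,0,0.0005,0],
    [0,0,0.0005,0],
    [0,0,0.0005,0],
    [0,0,0,0],
    [0,0,0,0],
    [0,0,0,0],
    [0,0,0,0],
    [0,0,0,0]
  ]
}}

```text
time: 9.8
eef_pos: [515.6, 14.4, 62.3]
orientation: [180.0, 0.0, 93.6]
ft_force: [0.0, 0.4, -1.4]
grip_width: 36.5
gripper_force: 29.9
```

Request:
{"name": "send_rows", "arguments": {
  "targets": [
    [0,0,0.0005,0],
    [0,0,0.0005,0],
    [0,0,0,0],
    [0,0,0,0],
    [0,0,0,0],
    [0,0,0,0],
    [0,0,0,0],
    [0,0,0,0]
  ]
}}

```text
time: 10.6
eef_pos: [515.7, 14.4, 61.4]
orientation: [180.0, 0.0, 93.6]
ft_force: [-2.0, -0.1, 5.4]
grip_width: 36.6
gripper_force: 29.6
```

Request:
{"name": "send_rows", "arguments": {
  "targets": [
    [0,0,0,0],
    [0,0,0,0],
    [0,0,0,0],
    [0,0,0,0],
    [0,0,0,0],
    [0,0,0,0],
    [0,0,0,0],
    [0,0,0,0]
  ],
  "gripper": 0.2
}}

```text
time: 11.4
eef_pos: [515.6, 14.4, 61.3]
orientation: [180.0, 0.0, 93.6]
ft_force: [0.0, -0.8, 0.4]
grip_width: 52.7
gripper_force: 0.0
```

Request:
{"name": "send_rows", "arguments": {
  "targets": [
    [0,0,0,0],
    [0,0,0,0],
    [0,0,0,0],
    [0,0,0,0],
    [0,0,0,0],
    [0,0,0,0],
    [0,0,0,0],
    [0,0,0,0]
  ],
  "gripper": -1
}}

```text
time: 12.2
eef_pos: [516.4, 14.3, 61.6]
orientation: [179.9, 0.0, 93.5]
ft_force: [5.0, 0.1, 3.1]
grip_width: 37.0
gripper_force: 29.8
```

Request:
{"name": "send_rows", "arguments": {
  "targets": [
    [0,0,0,0],
    [0,0,0,0],
    [0,0,0,0],
    [0,0.0005,0,0],
    [0,0.0005,0,0],
    [0,0,0,0],
    [0,0,0,0],
    [0,0,0,0]
  ],
  "gripper": 0.2
}}

```text
time: 13.0
eef_pos: [516.6, 14.5, 61.2]
orientation: [-180.0, -0.0, 93.6]
ft_force: [-0.6, 0.3, 0.9]
grip_width: 52.7
gripper_force: 0.0
```

Request:
{"name": "send_rows", "arguments": {
  "targets": [
    [0,0,0,0],
    [0,0,0,0],
    [0,0,0,0],
    [0,0,0,0],
    [0,0,0,0],
    [0,0,0,0],
    [0,0,0,0],
    [0,0,0,0]
  ],
  "gripper": -1
}}

```text
time: 13.8
eef_pos: [516.9, 14.4, 61.4]
orientation: [180.0, 0.0, 93.6]
ft_force: [2.9, -0.2, -0.3]
grip_width: 36.5
gripper_force: 29.9
```

Request:
{"name": "send_rows", "arguments": {
  "targets": [
    [0.002,0.0003,0,0],
    [0.002,0,0,0],
    [0.002,0,0,0],
    [0.002,0,0,0],
    [0.002,0,0,0],
    [0.002,0,0,0],
    [0.002,0,0,0],
    [0.002,0,0,0]
  ]
}}

```text
time: 14.6
eef_pos: [515.9, 30.6, 61.3]
orientation: [180.0, 0.0, 93.6]
ft_force: [1.1, -3.4, 2.9]
grip_width: 36.7
gripper_force: 29.8
```

Request:
{"name": "send_rows", "arguments": {
  "targets": [
    [0.0025,0,0,0],
    [0.0025,0,0,0],
    [0.0025,0,0,0],
    [0.0025,0,0,0],
    [0.0025,0,0,0],
    [0.0025,0,0,0],
    [0.0025,0,0,0],
    [0.0025,0,0,0]
  ]
}}

```text
time: 15.4
eef_pos: [514.7, 50.6, 61.3]
orientation: [180.0, 0.0, 93.6]
ft_force: [1.6, -3.3, 3.1]
grip_width: 36.5
gripper_force: 29.7
```

Request:
{"name": "send_rows", "arguments": {
  "targets": [
    [0.002,0,0,0],
    [0.002,0,0,0],
    [0.002,0,0,0],
    [0.002,0,0,0],
    [0.002,0,0,0],
    [0.002,0,0,0],
    [0.002,0,0,0],
    [0.002,0,0,0]
  ]
}}

```text
time: 16.2
eef_pos: [513.7, 66.5, 61.3]
orientation: [180.0, -0.0, 93.6]
ft_force: [1.2, -4.2, 4.8]
grip_width: 36.6
gripper_force: 29.7
```

Request:
{"name": "send_rows", "arguments": {
  "targets": [
    [0.0015,0,0,0],
    [0.0015,0,0,0],
    [0.0015,0,0,0],
    [0.0015,0,0,0],
    [0.0015,0,0,0],
    [0.0015,0,0,0],
    [0.0015,0,0,0],
    [0,0,0,0]
  ]
}}

```text
time: 17.0
eef_pos: [513.0, 77.1, 61.2]
orientation: [-180.0, -0.0, 93.6]
ft_force: [1.6, -1.9, 4.6]
grip_width: 36.3
gripper_force: 29.7
```

Request:
{"name": "send_rows", "arguments": {
  "targets": [
    [0,0,0,0],
    [0,0,0,0],
    [0,0,0,0],
    [0,0,0,0],
    [0,0,0,0],
    [-0.003,0,0,0],
    [-0.008,0,0,0],
    [-0.01,0,0,0]
  ],
  "gripper": 0.2
}}

```text
time: 17.8
eef_pos: [514.4, 55.3, 61.3]
orientation: [180.0, 0.0, 93.6]
ft_force: [0.7, -0.5, 0.4]
grip_width: 52.8
gripper_force: 0.0
```

Request:
{"name": "send_rows", "arguments": {
  "targets": [
    [-0.01,0,0,0],
    [-0.01,0,0,0],
    [-0.01,0,0,0],
    [-0.004,0,0,0],
    [0,0,0,0],
    [0,0,0,0],
    [0,0,0,0],
    [0,0,0,0]
  ]
}}

```text
time: 18.6
eef_pos: [516.4, 22.3, 61.3]
orientation: [-180.0, -0.0, 93.6]
ft_force: [0.1, -0.2, 1.3]
grip_width: 53.1
gripper_force: 0.0
```

Request:
{"name": "send_rows", "arguments": {
  "targets": [
    [0,0,0,0],
    [0,0,0,0],
    [0,0,0,0],
    [0,0,0,0],
    [0,0,0,0],
    [0,0,0,0],
    [0,0,0,0],
    [0,0,0,0]
  ],
  "gripper": -1
}}

```text
time: 19.4
eef_pos: [516.4, 22.0, 61.3]
orientation: [-180.0, -0.0, 93.6]
ft_force: [-0.1, 1.0, 0.1]
grip_width: 36.6
gripper_force: 29.9
```

Request:
{"name": "send_rows", "arguments": {
  "targets": [
    [0.002,0,0,0],
    [0.002,0,0,0],
    [0.002,0,0,0],
    [0.002,0,0,0],
    [0.002,0,0,0],
    [0.002,0,0,0],
    [0.002,0,0,0],
    [0.002,0,0,0]
  ]
}}

```text
time: 20.2
eef_pos: [515.5, 38.1, 61.3]
orientation: [180.0, 0.0, 93.6]
ft_force: [-0.3, -1.1, -0.0]
grip_width: 36.2
gripper_force: 29.9
```

Request:
{"name": "send_rows", "arguments": {
  "targets": [
    [0.002,0,0,0],
    [0.002,0,0,0],
    [0.002,0,0,0],
    [0.002,0,0,0],
    [0.002,0,0,0],
    [0.002,0,0,0],
    [0.002,0,0,0],
    [0,0,0,0]
  ]
}}

```text
time: 21.0
eef_pos: [514.6, 52.2, 61.3]
orientation: [180.0, -0.0, 93.6]
ft_force: [0.3, 0.8, 0.6]
grip_width: 36.5
gripper_force: 29.9
```

Request:
{"name": "send_rows", "arguments": {
  "targets": [
    [0.0005,0,0,0],
    [0.0005,0,0,0],
    [0.0005,0,0,0],
    [0.0005,0,0,0],
    [0.0005,0,0,0],
    [0.0005,0,0,0],
    [0.0005,0,0,0],
    [0.0005,0,0,0]
  ]
}}

```text
time: 21.8
eef_pos: [514.3, 55.9, 61.2]
orientation: [-180.0, 0.0, 93.6]
ft_force: [0.1, -1.5, 1.4]
grip_width: 36.3
gripper_force: 29.8
```

Request:
{"name": "send_rows", "arguments": {
  "targets": [
    [0.0006,0,0,0],
    [0.0006,0,0,0],
    [0.0006,0,0,0],
    [0.0006,0,0,0],
    [0.0006,0,0,0],
    [0.0006,0,0,0],
    [0.0006,0,0,0],
    [0.0006,0,0,0]
  ]
}}

```text
time: 22.6
eef_pos: [514.1, 60.7, 61.3]
orientation: [180.0, 0.0, 93.6]
ft_force: [-0.3, -1.9, 0.4]
grip_width: 36.4
gripper_force: 29.8
```

Request:
{"name": "send_rows", "arguments": {
  "targets": [
    [0.0006,0,0,0],
    [0.0006,0,0,0],
    [0.0006,0,0,0],
    [0.0006,0,0,0],
    [0.0006,0,0,0],
    [0.0006,0,0,0],
    [0.0006,0,0,0],
    [0.0006,0,0,0]
  ]
}}

```text
time: 23.4
eef_pos: [513.8, 65.5, 61.2]
orientation: [-180.0, 0.0, 93.6]
ft_force: [0.3, -2.6, 1.2]
grip_width: 36.2
gripper_force: 29.8
```

Request:
{"name": "send_rows", "arguments": {
  "targets": [
    [0.0006,0,0,0],
    [0.0006,0,0,0],
    [0.0006,0,0,0],
    [0.0006,0,0,0],
    [0.0006,0,0,0],
    [0.0006,0,0,0],
    [0.0006,0,0,0],
    [0.0006,0,0,0]
  ]
}}

```text
time: 24.2
eef_pos: [513.6, 69.5, 61.3]
orientation: [-180.0, 0.1, 93.6]
ft_force: [0.1, -8.0, 1.9]
grip_width: 36.5
gripper_force: 29.8
```

Request:
{"name": "send_rows", "arguments": {
  "targets": [
    [0.0005,0,0,0],
    [0.0005,0,0,0],
    [0.0005,0,0,0],
    [0.0005,0,0,0],
    [0.0005,0,0,0],
    [0.0005,0,0,0],
    [0.0005,0,0,0],
    [0,0,0,0]
  ]
}}

```text
time: 25.0
eef_pos: [513.3, 73.0, 61.2]
orientation: [-180.0, 0.1, 93.6]
ft_force: [0.7, -7.8, 1.4]
grip_width: 36.5
gripper_force: 29.8
```

Request:
{"name": "send_rows", "arguments": {
  "targets": [
    [0.0005,0,0,0],
    [0.0005,0,0,0],
    [0.0005,0,0,0],
    [0.0005,0,0,0],
    [0,0,0,0],
    [0,0,0,0],
    [0,0,0,0],
    [0,0,0,0]
  ]
}}

```text
time: 25.8
eef_pos: [513.3, 73.7, 61.2]
orientation: [-180.0, 0.2, 93.6]
ft_force: [0.2, -15.6, 0.6]
grip_width: 36.4
gripper_force: 29.8
```

Request:
{"name": "send_rows", "arguments": {
  "targets": [
    [0.0005,0,0,0],
    [0.0005,0,0,0],
    [0.0005,0,0,0],
    [0,0,0,0],
    [0,0,0,0],
    [0,0,0,0],
    [0,0,0,0],
    [0,0,0,0]
  ]
}}

```text
time: 26.6
eef_pos: [513.4, 73.9, 61.2]
orientation: [-180.0, 0.3, 93.6]
ft_force: [-0.2, -24.9, -0.2]
grip_width: 36.6
gripper_force: 29.9
```

Request:
{"name": "send_rows", "arguments": {
  "targets": [
    [-0.0005,0,0,0],
    [-0.0005,0,0,0],
    [-0.0005,0,0,0],
    [0,0,0,0],
    [0,0,0,0],
    [0,0,0,0],
    [0,0,0,0],
    [0,0,0,0]
  ]
}}

```text
time: 27.4
eef_pos: [513.3, 73.7, 61.2]
orientation: [-180.0, 0.2, 93.6]
ft_force: [-0.5, -15.6, 0.3]
grip_width: 36.6
gripper_force: 29.8
```

Request:
{"name": "send_rows", "arguments": {
  "targets": [
    [0,0,0,0],
    [0,0,0,0],
    [0,0,0,0],
    [0,0,0,0],
    [0,0,0,0],
    [0,0,0,0],
    [0,0,0,0],
    [0,0,0,0]
  ],
  "gripper": 0.2
}}

```text
time: 28.2
eef_pos: [513.1, 75.8, 61.3]
orientation: [180.0, -0.0, 93.6]
ft_force: [-0.1, -0.3, 0.9]
grip_width: 53.0
gripper_force: 0.0
```

Request:
{"name": "send_rows", "arguments": {
  "targets": [
    [0,0,-0.01,0],
    [0,0,-0.02,0],
    [0,0,-0.03,0],
    [0,0,-0.035,0],
    [0,0,-0.035,0],
    [0,0,-0.035,0],
    [0,0,-0.025,0],
    [0,0,-0.015,0]
  ]
}}

```text
time: 29.0
eef_pos: [513.2, 75.8, 269.4]
orientation: [179.8, 0.0, 93.6]
ft_force: [-0.7, -0.6, 0.2]
grip_width: 52.7
gripper_force: 0.0
```

Run:
```python
from h import *
np.set_printoptions(precision=1,suppress=True,linewidth=160)
im=grab('side'); f=cv2.cvtColor(im['frame'],cv2.COLOR_RGB2BGR)
cv2.imwrite('pics/side2.png',cv2.resize(f[180:330,240:440],(800,600),interpolation=cv2.INTER_CUBIC))
P=fcloud(im); P[...,2]+=.9
a=np.radians(3.5); d=P.reshape(-1,3)-[511.0,106.2,0]
s=-np.sin(a)*d[:,0]+np.cos(a)*d[:,1]; t=np.cos(a)*d[:,0]+np.sin(a)*d[:,1]
m=(abs(t)<20)&(s>70)&(s<135)&(d[:,2]>180)&(d[:,2]<260)
print('knob',m.sum(),s[m].mean(),s[m].max(),t[m].mean(),d[m,2].mean(),d[m,2].max())
m=(abs(t)<30)&(s>40)&(s<136)&(d[:,2]>50)&(d[:,2]<130)
for y in range(40,136,8):
    k=m&(s>=y)&(s<y+8); 
    if k.any(): print(y,k.sum(),'t',t[k].min(),t[k].max(),'z',d[k,2].min(),d[k,2].max())
im=grab('top'); P=fcloud(im); P[...,2]+=1.5; d=P.reshape(-1,3)-[511.0,106.2,0]
s=-np.sin(a)*d[:,0]+np.cos(a)*d[:,1]; t=np.cos(a)*d[:,0]+np.sin(a)*d[:,1]
m=(abs(t)<20)&(s<135)&(s>70)&(d[:,2]>195)&(d[:,2]<240); print('knob top',m.sum(),s[m].mean() if m.any() else 0,t[m].mean(),d[m,2].max())
```

```text
knob 76 102.67009391502434 110.84073966334127 1.2126682728190983 222.67802805972497 228.8947299705923
40 214 t -29.945733209938894 29.885716019320963 z 50.03617810979531 129.92481670891553
48 51 t -28.4738316236481 22.249113388140707 z 68.4418823280279 109.2971965566359
56 35 t -16.858887250419066 19.366253300394703 z 85.0606936290159 98.90401630781312
64 41 t -17.257841004352326 19.178607333638645 z 77.75141972369002 98.18876040564274
72 30 t -13.83166244244226 18.937986498608478 z 80.3609486314464 97.88117739869895
80 28 t -13.825756671346216 16.368465561797205 z 86.83525997303346 96.45416371543106
88 28 t -13.883185054793119 16.269386188668733 z 86.32921973288958 97.49919145534491
96 14 t -13.733925615080608 16.217191344016893 z 88.45355186549037 98.51797290400296
104 33 t -21.7800033014557 26.637494011397877 z 82.23253551545886 104.00680936875565
112 46 t -27.158946352296443 29.245060584583282 z 80.32651816207604 107.2936751394765
120 45 t -21.35019814260627 26.683179792305168 z 88.91203694009974 105.75231659162242
128 13 t -12.811805837819769 16.29056636553718 z 99.14729848826474 106.73190221732298
knob top 33 102.07130943130915 -0.9024452715706884 230.7361273605518
```

View pics/side2.png

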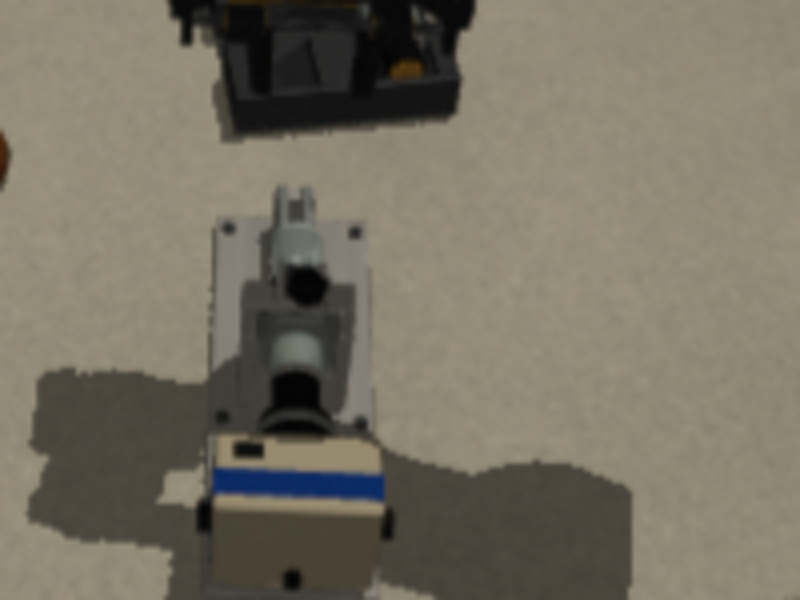

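The lamp base, crop (297,390), sits against the barrel at (297,415) with no gap. The knob is at (307,285). Now I'll close the fingers and go over the knob.

Request:
{"name": "send_rows", "arguments": {
  "targets": [
    [0.008,0,0,0],
    [0.018,0,0,0],
    [0.022,0,0,0],
    [0.022,0,0,0],
    [0.022,0,0,0],
    [0.018,0,0,0],
    [0.011,0,0,0],
    [0.005,0,0,0]
  ],
  "gripper": -1
}}

```text
time: 29.9
eef_pos: [504.8, 202.5, 265.4]
orientation: [-179.9, 0.0, 93.6]
ft_force: [-0.7, -0.1, -0.0]
grip_width: 0.6
gripper_force: 0.0
```

Request:
{"name": "send_rows", "arguments": {
  "targets": [
    [0,0,0.006,0],
    [0,0,0.008,0],
    [0,0,0.008,0],
    [0,0,0.006,0],
    [0,0,0.004,0],
    [0,0,0.002,0],
    [0,0,0,0],
    [0,0,0,0]
  ]
}}

```text
time: 30.7
eef_pos: [505.4, 201.5, 232.5]
orientation: [180.0, -0.0, 93.6]
ft_force: [-1.2, -0.3, 0.4]
grip_width: 0.4
gripper_force: 0.0
```

Request:
{"name": "send_rows", "arguments": {
  "targets": [
    [0,0,0.002,0],
    [0,0,0.001,0],
    [0.0036,0,0.0036,0],
    [0.0036,0,0.0036,0],
    [0.0036,0,0.0037,0],
    [0.0032,0,0.0045,0],
    [0.0032,0,0.0045,0],
    [0.0031,0,0.0046,0]
  ]
}}

```text
time: 31.5
eef_pos: [504.2, 223.6, 205.9]
orientation: [179.8, -0.2, 93.6]
ft_force: [-1.9, 7.1, 9.3]
grip_width: 0.9
gripper_force: 4.3
```

Request:
{"name": "send_rows", "arguments": {
  "targets": [
    [0.0024,0,0.005,0],
    [0.0023,0,0.005,0],
    [0.0023,0,0.005,0],
    [0.0015,0,0.0053,0],
    [0.0014,0,0.0053,0],
    [0.0014,0,0.0054,0],
    [0.0005,0,0.004,0],
    [0.0005,0,0.004,0]
  ]
}}

```text
time: 32.3
eef_pos: [503.3, 234.1, 165.4]
orientation: [-180.0, -0.0, 93.6]
ft_force: [-0.4, 2.9, 3.7]
grip_width: 0.9
gripper_force: 1.8
```

Request:
{"name": "send_rows", "arguments": {
  "targets": [
    [0,0,0.0015,0],
    [0,0,0.0015,0],
    [0,0,0.001,0],
    [0,0,0.001,0],
    [0,0,0.001,0],
    [0,0,0.001,0],
    [0,0,0.0005,0],
    [0,0,0,0]
  ]
}}

```text
time: 33.1
eef_pos: [503.3, 234.0, 158.2]
orientation: [-180.0, 0.0, 93.6]
ft_force: [0.6, 2.6, 1.7]
grip_width: 0.1
gripper_force: 1.1
```

Request:
{"name": "send_rows", "arguments": {
  "targets": [
    [0,0,0.0005,0],
    [0,0,0.0005,0],
    [0,0,0.0005,0],
    [0,0,0.0005,0],
    [0,0,0,0],
    [0,0,0,0],
    [0,0,0,0],
    [0,0,0,0]
  ]
}}

```text
time: 33.9
eef_pos: [503.4, 234.1, 157.2]
orientation: [179.9, -0.0, 93.6]
ft_force: [-3.0, 1.7, 11.1]
grip_width: 0.1
gripper_force: 5.1
```

Request:
{"name": "send_rows", "arguments": {
  "targets": [
    [0,0,0.0005,0],
    [0,0,0.0005,0],
    [0,0,0.0005,0],
    [0,0,0.0005,0],
    [0,0,0,0],
    [0,0,0,0],
    [0,0,0,0],
    [0,0,0,0]
  ]
}}

```text
time: 34.7
eef_pos: [503.5, 234.2, 156.7]
orientation: [179.8, -0.0, 93.6]
ft_force: [-6.3, 0.1, 20.9]
grip_width: 0.7
gripper_force: 10.7
```

Solid stop, with 21 N at the expected height. I'll retreat and check.

Request:
{"name": "send_rows", "arguments": {
  "targets": [
    [0,0,-0.003,0],
    [0,0,-0.01,0],
    [0,0,-0.02,0],
    [0,0,-0.03,0],
    [0,0,-0.03,0],
    [0,0,-0.03,0],
    [0,0,-0.02,0],
    [0,0,-0.01,0]
  ]
}}

```text
time: 35.5
eef_pos: [503.6, 233.9, 309.1]
orientation: [179.9, 0.0, 93.5]
ft_force: [-0.0, 0.3, -0.5]
grip_width: 0.6
gripper_force: 0.0
```

Request:
{"name": "send_rows", "arguments": {
  "targets": [
    [-0.02,-0.01,0,0],
    [-0.03,-0.02,0,0],
    [-0.03,-0.025,0,0],
    [-0.03,-0.025,0,0],
    [-0.03,-0.025,0,0],
    [-0.03,-0.02,0,0],
    [-0.02,-0.01,0,0],
    [0,0,0,0]
  ]
}}

```text
time: 36.3
eef_pos: [379.3, 34.5, 306.9]
orientation: [-179.9, 0.0, 93.4]
ft_force: [-0.2, -0.2, 0.3]
grip_width: 0.2
gripper_force: 0.0
```

Run:
```python
from h import *
np.set_printoptions(precision=1,suppress=True,linewidth=160)
im=grab('side'); f=cv2.cvtColor(im['frame'],cv2.COLOR_RGB2BGR)
cv2.imwrite('pics/side3.png',cv2.resize(f[180:330,240:440],(800,600),interpolation=cv2.INTER_CUBIC))
P=fcloud(im); P[...,2]+=.9
a=np.radians(3.5); d=P.reshape(-1,3)-[511.0,106.2,0]
s=-np.sin(a)*d[:,0]+np.cos(a)*d[:,1]; t=np.cos(a)*d[:,0]+np.sin(a)*d[:,1]
m=(abs(t)<15)&(s>60)&(s<160)&(d[:,2]>125)&(d[:,2]<240)
print('lever',m.sum(),s[m].min(),s[m].max(),d[m,2].min(),d[m,2].max())
m=(abs(t)<25)&(s<-30)&(s>-90)&(d[:,2]>66)&(d[:,2]<115)
print('lamp rear',m.sum(),s[m].min(),s[m].max(),t[m].min(),t[m].max(),d[m,2].max())
```

```text
lever 144 61.22871708154426 142.35778659983126 141.10360661774806 158.2899934871455
lamp rear 84 -59.65198059021027 -30.28386805408024 -14.363383681476371 18.076970991234802 100.01760731574328
```

View pics/side3.png

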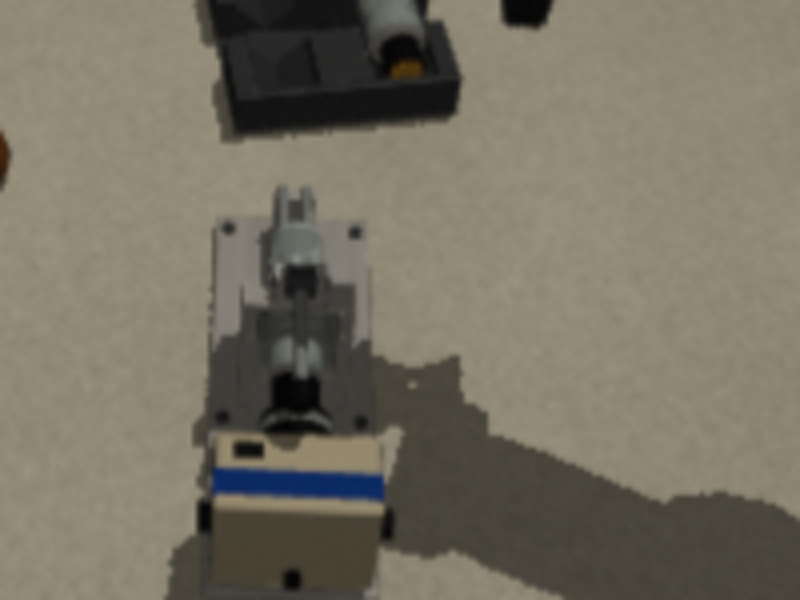

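The lever is level over the housing at crop (300,390). The lamp is clamped and seated: its rear end is at -60 mm, which puts the base at about 105 mm. The wide lamp has not moved.

```bash
python3 -c "
from plant import bot
print(bot.hand_in())"
```

```text
the job is handed in; nothing more can be done
None
```

I put the slim lamp fully home on the socket's stop, pressed the lever down to its stop to clamp it, and handed the job in at about 36 s; the hand-in returned no verdict, so I can't confirm the judged result.

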